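Right the fallen canister and slide it home on the serving stand

TASK

The stoneware canister has fallen over: stand it upright on the bare table and let go of it, then pick it up again and set it upright in the middle of the serving stand's pulled-out tray, let go, and push the tray in until its spring catch clicks home. Do not drop or bang the canister, leave the cup and saucer, the jug and the potted plant where they are, and end with the hand clear of everything.

Things in the scene. Friction and masses are not known exactly. Their poses are not given: they have to be found in the camera images.
- canister: White stoneware canister with a thin green line near its top, 54 x 54 mm square, body 105 mm tall, with a round cork 40 mm wide 15 mm above it (120 mm in all), about 0.3 kg. Origin at the centre of its underside; z runs along its axis to the cork, x and y square to its flat sides. It starts lying on a flat side, cork pointing roughly at the robot (within 25 degrees), axis 27 mm above the table.
- stand: The low dark wooden serving stand, fixed to the table: base board 280 mm (x) by 160 mm (y), 12 mm thick; side rails 14 mm thick and 36 mm high along both long edges; a back wall 60 mm high at its far (+x) end; open at the front (-x). Origin at the centre of its underside; the tray slides in along its +x.
- tray (a joint): Position of the light wooden tray on the stand, in m: 0 pulled fully out (towards the stand's -x), 0.100 fully home. The spring roller catch resists from about 0.083 (up to some 5 N beyond the slide's friction of 1.5 N), is crested at 0.092, then snaps the tray to its stop at 0.100 and holds it.
- tray_mid (a point): Centre of the tray's flat floor surface, 23 mm above the table; axes as the stand's, x the direction in which the tray is pushed home. The tray is 160 mm (x) by 116 mm (y); inside its edging the floor is 142 x 104 mm. Side and back edging are 6 mm thick and stand 8 mm above the floor; the front board is described at tray_front.
- tray_front (a point): Middle of the top edge of the outer (-x) face of the tray's upright front board, 75 mm above the table; axes as the stand's. The board is 12 mm thick, 116 mm wide, reaches from 13 to 75 mm above the table, and is what to push against (towards +x) or pinch. It lies 80 mm before tray_mid.
- cup: Bystander: white coffee cup, 72 mm wide, 62 mm high, standing on the saucer. Origin at the centre of its underside.
- saucer: Bystander: white saucer 124 mm wide. Origin at the centre of its underside.
- jug: Bystander: white milk jug with a handle, 80 mm wide, 115 mm high. Origin at the centre of its underside.
- agave: Bystander: potted agave; pot 112 mm wide and 95 mm high, leaves to about 210 mm. Origin at the centre of its underside.
- table: The medium-brown wooden coffee table; its top is the work surface at height 0. Origin in the middle of the top.

How it is judged (in metres and radians):
On the way, in this order (a step that is already met when the one before it is completed fails the run):
1. the canister stands upright on the bare table (not on the stand), let go (angle between canister's own z axis and vertical below 0.08 rad and height (world z) of canister below 0.006 m and contact force between canister and the fingers below 0.2 N and linear speed of canister below 0.02 m/s), for 0.3 s.
2. the canister stands upright on the tray's floor, within 25 mm of its middle, let go, while the tray is still pulled out (tray position under 0.06) (horizontal distance between canister and tray_mid below 0.025 m and angle between canister's own z axis and vertical below 0.08 rad and z of canister in the frame of tray_mid between -0.004 and 0.004 m and contact force between canister and the fingers below 0.2 N and linear speed of canister below 0.02 m/s and value of joint tray below 0.06 m), for 0.3 s.
At the end, for the whole second after the job is handed in: The tray is fully home behind its spring catch (tray position above 0.0965 of 0.100), the canister stands upright (within about 4 degrees) and still on the tray's floor within 25 mm of its middle, and the robot touches neither the canister nor the stand (value of joint tray above 0.0965 m and horizontal distance between canister and tray_mid below 0.025 m and angle between canister's own z axis and vertical below 0.08 rad and z of canister in the frame of tray_mid between -0.004 and 0.004 m and linear speed of canister below 0.02 m/s and contact force between each of canister, stand and the arm below 0.2 N).
It fails at once if a bystander (cup, saucer, jug, plant) is shifted by more than 20 mm or tipped (distance of any of cup, saucer, jug, agave from where it was at the start of the episode above 0.02 m or angle between any of cup, jug, agave's own z axis and vertical above 0.3 rad).
It fails at once if the canister is dropped or banged: it strikes the table or the stand with more than 40 N (contact force between canister and table above 40 N or contact force between canister and stand above 40 N).
It also fails if it takes over 67 s, if anything falls off the work surface, if the arm or the gripper's body presses on something with over 40 N, if the wrist force passes 120 N, or if a joint passes its speed limit or range.

ROBOT

A 6-joint arm with a two-finger parallel gripper is mounted at the origin on the work surface. World frame = base frame: x ahead of the robot, y to its left, z up, the work surface at z = 0. Lengths are in m, angles in degrees, forces in N, time in s.
With the tool pointing down it reaches from about 0.3 to 0.875 m from the base axis. Payload 4.2 kg.
Tool frame: the origin (TCP) lies between the finger pads; the fingertips stand 14 mm ahead of it and the grasp point (between the pads) lies 5 mm behind it; z points along the fingers, y is the line along which they close (so a half turn about z gives the same grasp; the last joint's range is limited). The gripper opens to 85 mm and grips with 20 to 120 N. Pads are 22 mm wide; open, the fingers measure 114 mm over their backs; the gripper's body (76 mm by 85 mm) begins 54 mm behind the grasp point. The pads swing forward as they close: fully open they stand 13 mm farther back than shut.
Start: joints at [-73.109, 18.312, 89.639, -0, 72.044, -1.146], TCP at [0.178, -0.547, 0.245] pointing down, gripper open.
Joint ranges: [-177.97, 177.97], [-48.28, 115.42], [12.27, 149.76], [-77.06, 257.06], [2.81, 150.46], [-146.56, 146.56]. Speed limits (degrees/s): [147.25, 147.25, 180, 180, 180, 180].

INTERFACE

Orientations are given as [roll, pitch, yaw] about the fixed x, y, z axes, in that order (R = Rz(yaw) Ry(pitch) Rx(roll)).
In Python, from cell import robot gives the robot as it stands.
- The arm moves only by the tool move_arm, never from a script. Its argument "commands" is a list that holds one entry, the list of rows, each a list of 5 numbers: the shift along the world's x, y, z each as a share of 0.04 m, from -1 to 1, then the turn about the world's z as a share of 0.08 rad, from -1 to 1, then the opening, from 0 (shut) to 1 (fully open). In form: [[[tx, ty, tz, turn, gripper], ...]]. A call has 1 to 8 rows; each row shifts and turns the commanded pose from where the row before left it; what a row does not reach is not made up. A row lasts 1/12 s, in which the tool goes at most 41.7 mm and 7.16 degrees, less where a joint would pass 70% of its speed; a pose out of reach is approached as far as the arm can. A call with a number of a shift or a turn outside -1 to 1 is refused whole. A call with a gripper value outside its range is refused whole. The fingers move at their own pace and stop on an object; "newtons" is the grip in N (left out, the last holds). Time passes only in rows, so rows that do not move let the fingers close. It gives the time, the measured TCP pose, the force, the opening and the grip force at its end, in the units of the state.
- robot.get_state(): the state, without advancing time (a new reading comes with each control period).
- robot.read_camera(name): name is "scene" or "top" or "wrist"; returns a dict with "pixels" (400x640x3 uint8, red, green, blue), "range_z" (400x640 float32, m along the optical axis (not along the pixel's ray), 0 where there is no reading), "fovy" (degrees; the focal length in pixels is half the picture's height over the tangent of half this angle, whatever the lens; pixels are square), "cx", "cy" (the principal point, pixels), "R" (3x3) and "t" (3): a world point X has camera coordinates R X + t. Camera axes: x right, y down, z forward; pixel columns grow to the right and rows downward; lengths in m; the calibration is good to about 2 mm. A picture is of the moment at which its call begins.
- robot.sign_off(): hands the job in; it is judged then, once.
The state is a dict: "time": time; "joints": joint angles; "joint_velocities": joint speeds; "joint_efforts": joint torques, N m; "eef_pos": TCP position; "orientation": TCP orientation; "force": force on the tool from outside, world axes, zero at the start; "wrist_torque": the same for the moment, N m; "finger_gap": opening from 0.0 (shut) to 1.0 (fully open); "grip_force": force on a finger pad.
Only numpy, scipy, OpenCV 4.12 (cv2) and the standard library are available. Lean on these libraries where they do the work, as an engineer would, in place of code of your own. Each camera call takes 0.05 s, during which the arm holds its last target. There are 200 camera calls.

## Working session

There is one attempt and no reset: what is moved stays moved. The work goes in short steps, Python scripts to look and compute and a tool call to move; the robot and the scene stay as the last step left them, time stands still between calls to the robot, and variables do not carry over. Pictures are saved under pics/ and viewed, at most 10 in all, crops included, and the job is handed in when it is done.

Besides the shell and the picture viewer there is one more tool, called after ">>>" as name(argument=value, ...) on one line, values as JSON. move_arm: Moves the arm, as the interface text tells. Its arguments: {"type":"object","properties":{"commands":{"type":"array"},"newtons":{"type":"number"}},"required":["commands"]}

```bash
mkdir -p pics
cat > h.py <<'E'
import numpy as np, cv2
from cell import robot
def cam(n):
    c=robot.read_camera(n); c['f']=200/np.tan(np.radians(c['fovy'])/2); c['R']=np.array(c['R']);c['t']=np.array(c['t']); return c
def save(c,n): cv2.imwrite('pics/'+n,np.ascontiguousarray(c['pixels'][:,:,::-1]))
def ray(c,u,v):
    d=np.stack([(np.asarray(u)-c['cx'])/c['f'],(np.asarray(v)-c['cy'])/c['f'],np.ones(np.shape(u))],-1)
    return -c['R'].T@c['t'], d@c['R']
def onplane(c,u,v,z):
    o,d=ray(c,u,v); return o+d*((z-o[2])/d[...,2])[...,None]
def cloud(c):
    v,u=np.mgrid[:400,:640]; o,d=ray(c,u,v); P=o+d*c['range_z'][...,None]; P[c['range_z']==0]=np.nan; return P
def proj(c,X):
    p=c['R']@np.asarray(X,float)+c['t']; return c['cx']+c['f']*p[0]/p[2], c['cy']+c['f']*p[1]/p[2]
E
python3 - <<'E'
from h import *
for n in('scene','top'):
    c=cam(n);save(c,n+'0.png');print(n,c['fovy'],(-c['R'].T@c['t']).round(3),(c['range_z']>0).mean())
print(robot.get_state())
E
```

```text
scene 55.43637319339278 [ 1.142 -0.73   0.786] 0.9873515625
top 50.183788551616864 [ 3.120e-01 -1.000e-03  1.322e+00] 0.99601953125
{'time': 0.1, 'joints': array([-7.31084318e+01,  1.83477651e+01,  8.96989991e+01,  9.85088853e-04,
        7.20444847e+01, -1.14645456e+00]), 'joint_velocities': array([-0.08885127, -0.09556545, -0.18459122, -0.02189787, -0.07423837,
       -0.01319624]), 'joint_efforts': array([-1.61690186e-04, -4.16407835e+01, -2.34704500e+01, -5.20800640e-06,
        4.86678051e-03, -1.64349541e-05]), 'eef_pos': array([ 0.17793116, -0.54635474,  0.24457128]), 'orientation': array([-1.79908788e+02, -2.76215320e-03,  1.80377161e+01]), 'force': array([0.64574819, 0.74162685, 0.71064238]), 'wrist_torque': array([ 0.01634459,  0.01447837, -0.00629124]), 'grip_force': 0.0, 'finger_gap': 0.9984558836090226}
```

View pics/scene0.png

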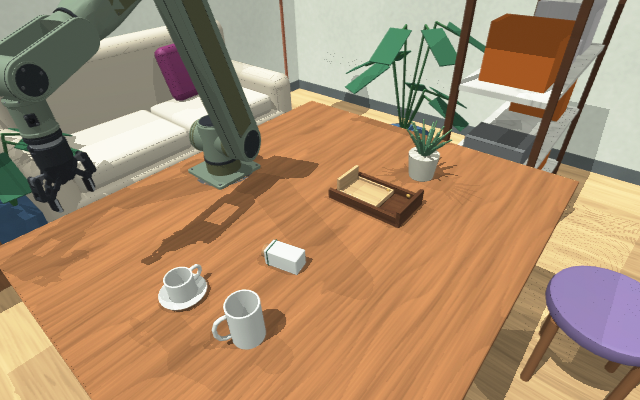

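View pics/top0.png

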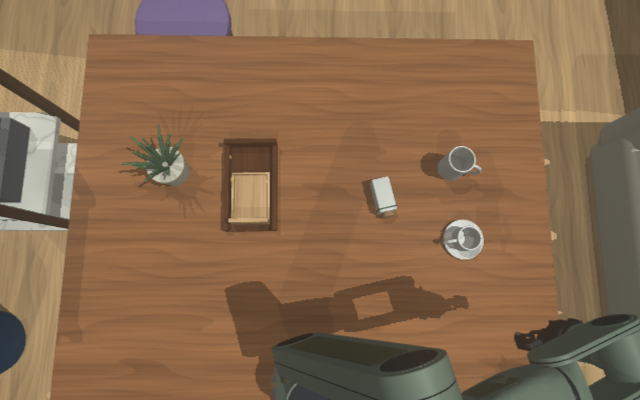

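The scene view shows the white canister lying around (285,257) with the stand around (377,195). In the top view the canister is at (382,196) with its cork end down (toward the robot). The tray is at (250,196) with its front board near row 222, the cup at (463,239), the jug at (458,163) and the agave at (165,165).

```bash
cat > m.py <<'E'
from h import *
cs={n:cam(n) for n in('top','scene')}
def rect(n,box,lo,hi,test):
    c=cs[n];P=cloud(c);m=np.zeros((400,640),bool);u0,v0,u1,v1=box;m[v0:v1,u0:u1]=1
    hsv=cv2.cvtColor(c['pixels'],cv2.COLOR_RGB2HSV)
    m&=(P[...,2]>lo)&(P[...,2]<hi)&test(hsv)
    Q=P[m];r=cv2.minAreaRect((Q[:,:2]*1000).astype(np.float32))
    print(n,len(Q),'z',np.percentile(Q[:,2],[5,50,95]).round(4),'rect',np.round(r[0],1),np.round(r[1],1),round(r[2],1),np.round(cv2.boxPoints(r)).tolist())
    return Q
white=lambda h:(h[...,1]<70)&(h[...,2]>110)
dark=lambda h:h[...,2]<130
light=lambda h:(h[...,2]>140)
al=lambda h:h[...,2]>=0
boxes={'top':[(360,165,410,225),(210,130,290,240)],'scene':[(255,232,315,282),(322,160,430,228)]}
for n in cs:
    print('canister');rect(n,boxes[n][0],.01,.2,white);rect(n,boxes[n][0],.045,.2,white)
    print('stand');rect(n,boxes[n][1],.03,.2,al);rect(n,boxes[n][1],.065,.2,al);
    print('floor');rect(n,boxes[n][1],.019,.027,light)
print('cup');rect('top',(435,215,490,265),.01,.2,al)
print('jug');rect('top',(430,140,485,185),.01,.2,al)
print('agave');rect('top',(115,120,195,195),.03,.3,al)
E
python3 m.py
```

```text
canister
top 623 z [0.0465 0.0537 0.0581] rect [ 551.7 -218.8] [106.1  53.8] 13.6 [[494.0, -205.0], [506.0, -257.0], [610.0, -232.0], [597.0, -180.0]]
top 601 z [0.0492 0.0537 0.0581] rect [ 551.7 -218.7] [106.   53.8] 13.6 [[494.0, -205.0], [507.0, -257.0], [610.0, -232.0], [597.0, -180.0]]
stand
top 1571 z [0.031  0.0375 0.075 ] rect [582.1 189.3] [280.  160.4] 1.2 [[440.0, 267.0], [444.0, 106.0], [724.0, 112.0], [720.0, 272.0]]
top 173 z [0.0672 0.0746 0.0786] rect [590.2 182.9] [258.2 121.7] 0.6 [[461.0, 242.0], [462.0, 121.0], [720.0, 123.0], [719.0, 245.0]]
floor
top 1278 z [0.0198 0.0229 0.0263] rect [551.5 191.6] [141.9 118.4] 1.4 [[479.0, 249.0], [482.0, 131.0], [624.0, 134.0], [621.0, 252.0]]
canister
scene 924 z [0.0144 0.0521 0.056 ] rect [ 549.7 -223.1] [113.   55.1] 13.6 [[488.0, -210.0], [501.0, -263.0], [611.0, -237.0], [598.0, -183.0]]
scene 566 z [0.0483 0.0539 0.0562] rect [ 553.5 -222.2] [104.4  55.1] 13.6 [[496.0, -208.0], [509.0, -261.0], [611.0, -237.0], [598.0, -183.0]]
stand
scene 1501 z [0.0307 0.0394 0.0789] rect [582.2 256.2] [280.2 303.4] 0.8 [[440.0, 406.0], [444.0, 103.0], [724.0, 106.0], [720.0, 410.0]]
scene 247 z [0.0658 0.0747 0.0941] rect [543.6 282.6] [341.3  75.4] 53.5 [[412.0, 168.0], [472.0, 123.0], [675.0, 397.0], [615.0, 442.0]]
floor
scene 645 z [0.0207 0.0232 0.026 ] rect [580.4 248.6] [320.1 154.3] 56.6 [[428.0, 157.0], [557.0, 72.0], [733.0, 340.0], [604.0, 425.0]]
cup
top 956 z [0.0105 0.0155 0.0671] rect [ 419.4 -468.2] [122.8 121.5] 50.7 [[334.0, -477.0], [428.0, -554.0], [505.0, -459.0], [411.0, -382.0]]
jug
top 849 z [0.0182 0.0736 0.1154] rect [ 648.7 -452.1] [ 79.8 105.3] 9.4 [[601.0, -407.0], [618.0, -511.0], [697.0, -498.0], [679.0, -394.0]]
agave
top 1722 z [0.0696 0.1275 0.1867] rect [638.2 439.2] [154. 161.] 69.5 [[536.0, 395.0], [687.0, 339.0], [741.0, 483.0], [590.0, 539.0]]
```

>>> move_arm(commands=[[[0.7,0.65,0,-0.97,1],[0.7,0.65,0,0,1],[0.7,0.65,0,0,1],[0.7,0.65,0,0,1],[0.7,0.65,0,0,1],[0.7,0.65,0,0,1],[0.7,0.65,0,0,1],[0.7,0.65,0,0,1]]], newtons=20)

```text
time: 0.87
eef_pos: [0.403, -0.3372, 0.2453]
orientation: [180.0, 0.0, 13.6]
force: [0.6, -0.9, 1.0]
finger_gap: 1.001
grip_force: 0.0
```

>>> move_arm(commands=[[[0.7,0.65,0,0,1],[0.7,0.65,0,0,1],[0.7,0.65,0,0,1],[0.5,0.65,0,0,1],[0,0.2,0,0,1],[0,0,0,0,1]]])

```text
time: 1.37
eef_pos: [0.5064, -0.2247, 0.2449]
orientation: [-179.9, 0.1, 13.8]
force: [-0.5, -0.4, 0.1]
finger_gap: 1.001
grip_force: 0.0
```

Run:
```python
from h import *
c=cam('wrist');save(c,'w1.png');P=cloud(c);print((-c['R'].T@c['t']).round(3))
hsv=cv2.cvtColor(c['pixels'],cv2.COLOR_RGB2HSV)
m=(P[...,2]>.045)&(P[...,2]<.07)&(hsv[...,1]<70)&(hsv[...,2]>110)&(abs(P[...,0]-.55)<.1)&(abs(P[...,1]+.22)<.1)
Q=P[m];r=cv2.minAreaRect((Q[:,:2]*1000).astype(np.float32))
print(len(Q),np.percentile(Q[:,2],[5,50,95]).round(4),r,cv2.boxPoints(r).round(0).tolist())
t=(P[...,2]<.02);print('table z',np.nanmedian(P[...,2][t]))
```

```text
[ 0.582 -0.206  0.374]
6232 [0.0526 0.0542 0.0555] ((552.775390625, -218.24176025390625), (104.9037094116211, 53.46002197265625), 13.66016960144043) [[495.0, -205.0], [508.0, -257.0], [610.0, -232.0], [597.0, -180.0]]
table z 0.00030117220399508704
```

View pics/w1.png

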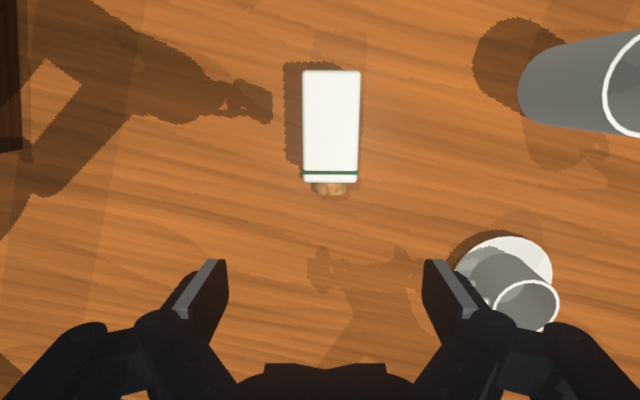

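The wrist view shows the canister square to the fingers, with its body at (332,125) and its cork at (331,188). The fit gives its centre as (0.553, -0.218), top height 0.054 and yaw 13.7 degrees, which agrees with the top view. I'll descend and grip weakly.

>>> move_arm(commands=[[[0.37,-0.03,-0.9,0,1],[0,0,-1,0,1],[0,0,-1,0,1],[0,0,-1,0,1],[0,0,-0.8,0,1],[0,0,-0.5,0,1],[0,0,-0.3,0,1],[0,0,0,0,1]]])

```text
time: 2.08
eef_pos: [0.5178, -0.2288, 0.0225]
orientation: [-179.8, 0.3, 13.5]
force: [-0.6, -0.0, -0.4]
finger_gap: 1.001
grip_force: 0.0
```

>>> move_arm(commands=[[[0,0,0,0,0.3],[0,0,0,0,0.3],[0,0,0,0,0.3],[0,0,0,0,0.3],[0,0,0,0,0.3],[0,0,0,0,0.3]]], newtons=20)

```text
time: 2.58
eef_pos: [0.5212, -0.2286, 0.0269]
orientation: [179.9, -0.1, 13.6]
force: [-2.9, -2.4, 6.4]
finger_gap: 0.63
grip_force: 21.7
```

>>> move_arm(commands=[[[0.09,0.02,0.22,0,0.3],[0.115,0.03,0.2,0,0.3],[0.135,0.035,0.19,0,0.3],[0.155,0.035,0.18,0,0.3],[0.17,0.04,0.16,0,0.3],[0.185,0.045,0.14,0,0.3],[0,0,0,0,0.3]]])

```text
time: 3.17
eef_pos: [0.5577, -0.2198, 0.0705]
orientation: [179.8, -0.2, 13.6]
force: [0.7, -0.1, -1.7]
finger_gap: 0.63
grip_force: 22.0
```

Run:
```python
from h import *
s=robot.get_state();print(s['eef_pos'],s['force'],s['finger_gap'],s['grip_force'])
c=cam('scene');cv2.imwrite('pics/s2.png',cv2.resize(np.ascontiguousarray(c['pixels'][190:320,200:400,::-1]),None,fx=3.5,fy=3.5))
```

```text
[ 0.55773579 -0.21979316  0.07052628] [ 0.67162202 -0.05723979 -1.73755549] 0.630388694847968 22.020162642002106
```

View pics/s2.png

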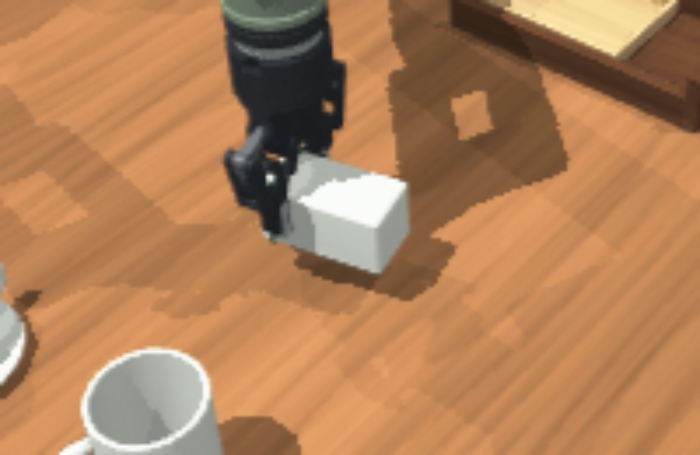

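The crop shows the canister held near (340,220) with only a slight sag: the pads' friction is holding it almost level. I'll lay it back down and regrip closer to the cork for more gravity lever.

>>> move_arm(commands=[[[0,0,-0.2,0,0.3],[0,0,-0.2,0,0.3],[0,0,-0.2,0,0.3],[0,0,-0.2,0,0.3],[0,0,-0.15,0,0.3],[0,0,-0.1,0,0.3],[0,0,-0.04,0,0.3],[0,0,0,0,0.3]]])

```text
time: 3.88
eef_pos: [0.5539, -0.2195, 0.0268]
orientation: [-179.9, 0.1, 13.6]
force: [-6.3, 1.1, 11.2]
finger_gap: 0.632
grip_force: 22.5
```

>>> move_arm(commands=[[[0,0,0,0,0.8],[0,0,0,0,0.8],[0,0,0,0,0.8],[-0.15,-0.035,0,0,0.8],[-0.15,-0.035,0,0,0.8],[0,0,0,0,0.8],[0,0,0,0,0.8]]])

```text
time: 4.47
eef_pos: [0.5422, -0.2227, 0.0252]
orientation: [-180.0, 0.0, 13.6]
force: [-0.1, 0.2, 0.7]
finger_gap: 0.795
grip_force: 0.0
```

Run:
```python
from h import *
s=robot.get_state();print(s['eef_pos'],s['force'],s['finger_gap'])
c=cam('wrist');P=cloud(c)
hsv=cv2.cvtColor(c['pixels'],cv2.COLOR_RGB2HSV)
m=(P[...,2]>.04)&(P[...,2]<.07)&(hsv[...,1]<70)&(hsv[...,2]>110)&(abs(P[...,0]-.58)<.1)&(abs(P[...,1]+.21)<.1)
Q=P[m];r=cv2.minAreaRect((Q[:,:2]*1000).astype(np.float32))
print(len(Q),np.percentile(Q[:,2],[5,50,95]).round(4),r,cv2.boxPoints(r).round(0).tolist())
```

```text
[ 0.54222737 -0.222668    0.02522168] [-0.09670248  0.1846193   0.71533573] 0.795047630862695
51786 [0.0529 0.0542 0.0552] ((587.1213989257812, -210.85311889648438), (104.33706665039062, 54.314388275146484), 14.842028617858887) [[530.0, -198.0], [544.0, -250.0], [645.0, -224.0], [631.0, -171.0]]
```

Create tilt.py:
```python
from h import *
import sys
s=robot.get_state();print(s['eef_pos'].round(4),s['force'].round(1),s['finger_gap'].round(3),round(s['grip_force'],1))
for n in('wrist','top','scene'):
    c=cam(n);P=cloud(c);hsv=cv2.cvtColor(c['pixels'],cv2.COLOR_RGB2HSV)
    e=s['eef_pos'];m=(P[...,2]>.006)&(P[...,2]<.25)&(hsv[...,1]<60)&(hsv[...,2]>100)&(np.hypot(P[...,0]-e[0],P[...,1]-e[1])<.13)
    k,l,st,_=cv2.connectedComponentsWithStats(m.astype(np.uint8))
    if k<2: print(n,'none');continue
    i=1+st[1:,4].argmax();M=l==i;Q=P[M]
    # local normals
    G=cv2.blur(np.nan_to_num(P).astype(np.float32),(5,5));dx=np.roll(G,-3,1)-np.roll(G,3,1);dy=np.roll(G,-3,0)-np.roll(G,3,0)
    N=np.cross(dy,dx);N/=np.linalg.norm(N,axis=2,keepdims=True)+1e-9
    E=cv2.erode(M.astype(np.uint8),np.ones((9,9)))>0
    n_=N[E];out=[]
    if len(n_)>20:
        _,lab,cc=cv2.kmeans(n_.astype(np.float32),3,None,(3,30,1e-4),3,cv2.KMEANS_PP_CENTERS)
        out=[(int((lab==j).sum()),cc[j].round(2).tolist()) for j in range(3)]
    print(n,len(Q),'min',Q.min(0).round(3),'max',Q.max(0).round(3),out)
```

```text
(no output)
```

>>> move_arm(commands=[[[0,0,0,0,0.3],[0,0,0,0,0.3],[0,0,0,0,0.3],[0,0,0,0,0.3],[0.03,0,0.25,0,0.3],[0.06,0.015,0.25,0,0.3],[0.1,0.02,0.25,0,0.3],[0.1,0.02,0.25,0,0.3]]], newtons=20)

```text
time: 5.18
eef_pos: [0.5547, -0.2203, 0.0664]
orientation: [180.0, -0.0, 13.6]
force: [0.0, 0.0, -2.8]
finger_gap: 0.629
grip_force: 22.2
```

```bash
python3 tilt.py
```

```text
Traceback (most recent call last):
  File "tilt.py", line 3, in <module>
    s=robot.get_state();print(s['eef_pos'].round(4),s['force'].round(1),s['finger_gap'].round(3),round(s['grip_force'],1))
                                                                        ^^^^^^^^^^^^^^^^^^^^^
AttributeError: 'float' object has no attribute 'round'
```

```bash
sed -i "s/s\['finger_gap'\].round(3)/s['finger_gap']/" tilt.py; python3 tilt.py
```

```text
[ 0.5547 -0.2203  0.0664] [ 0.   0.  -2.8] 0.6285441577739356 22.2
wrist 48969 min [ 0.554 -0.25   0.064] max [ 0.655 -0.171  0.098] [(17858, [-0.009999999776482582, -0.07999999821186066, 0.9800000190734863]), (1192, [0.12999999523162842, -0.11999999731779099, -0.9399999976158142]), (14350, [0.03999999910593033, 0.10999999940395355, 0.9700000286102295])]
top 191 min [ 0.589 -0.211  0.051] max [ 0.653 -0.171  0.104] []
scene 991 min [ 0.545 -0.255  0.044] max [ 0.657 -0.175  0.1  ] [(118, [0.09000000357627869, -0.009999999776482582, 0.9700000286102295]), (53, [0.3199999928474426, -0.8600000143051147, 0.09000000357627869]), (43, [0.8700000047683716, 0.09000000357627869, 0.25])]
```

>>> move_arm(commands=[[[0,0,-0.3,0,0.3],[0,0,-0.3,0,0.3],[0,0,-0.2,0,0.62],[0,0,0,0,0.62],[0,0,0,0,0.62],[0,0,0,0,0.62]]])

```text
time: 5.83
eef_pos: [0.5546, -0.2205, 0.0336]
orientation: [180.0, -0.0, 13.6]
force: [-0.1, 0.7, -2.2]
finger_gap: 0.632
grip_force: 22.1
```

>>> move_arm(commands=[[[0,0,0,0,0.625],[0,0,0,0,0.625],[0,0,0,0,0.625]]])

```text
time: 6.08
eef_pos: [0.5547, -0.2205, 0.0339]
orientation: [180.0, -0.0, 13.6]
force: [0.2, -0.3, -2.5]
finger_gap: 0.628
grip_force: 22.1
```

>>> move_arm(commands=[[[0,0,0,0,0.629],[0,0,0,0,0.629]]])

```text
time: 6.25
eef_pos: [0.5545, -0.2204, 0.0336]
orientation: [180.0, -0.0, 13.6]
force: [-0.1, 0.6, -2.0]
finger_gap: 0.634
grip_force: 22.1
```

>>> move_arm(commands=[[[0,0,0,0,0.631],[0,0,0,0,0.631]]])

```text
time: 6.42
eef_pos: [0.5545, -0.2203, 0.0334]
orientation: [180.0, -0.0, 13.6]
force: [-0.1, 0.3, -2.3]
finger_gap: 0.632
grip_force: 20.5
```

>>> move_arm(commands=[[[0,0,0,0,0.633],[0,0,0,0,0.633]]])

```text
time: 6.58
eef_pos: [0.5544, -0.2204, 0.0333]
orientation: [180.0, 0.0, 13.6]
force: [0.1, -0.8, -3.2]
finger_gap: 0.636
grip_force: 12.1
```

```bash
python3 tilt.py
```

```text
[ 0.5544 -0.2204  0.0333] [ 0.1 -0.8 -3.2] 0.6357578169029997 12.1
wrist 48979 min [ 0.554 -0.25   0.03 ] max [ 0.655 -0.17   0.065] [(16493, [0.009999999776482582, -0.09000000357627869, 0.9800000190734863]), (1226, [0.09000000357627869, -0.07000000029802322, -0.9599999785423279]), (15021, [0.019999999552965164, 0.10999999940395355, 0.9800000190734863])]
top 174 min [ 0.585 -0.208  0.013] max [ 0.65  -0.171  0.068] []
scene 953 min [ 0.545 -0.252  0.008] max [ 0.654 -0.172  0.067] [(213, [0.05999999865889549, -0.09000000357627869, 0.9700000286102295]), (159, [0.27000001072883606, -0.8899999856948853, 0.17000000178813934]), (36, [0.8600000143051147, 0.05999999865889549, 0.36000001430511475])]
```

The grip is proportional just above 0.63 (12 N at 0.633), so it can be lightened. I'll ease it a bit more close to the table and let the bottom sag.

>>> move_arm(commands=[[[0,0,0,0,0.634],[0,0,0,0,0.634],[0,0,0,0,0.6345],[0,0,0,0,0.6345],[0,0,0.1,0,0.6345],[0,0,0.1,0,0.6345],[0,0,0,0,0.6345]]])

```text
time: 7.32
eef_pos: [0.5551, -0.2206, 0.0426]
orientation: [179.9, -0.1, 13.6]
force: [-0.7, 0.6, 0.8]
finger_gap: 0.64
grip_force: 0.0
```

```bash
python3 tilt.py
```

```text
[ 0.5551 -0.2206  0.0426] [-0.7  0.6  0.8] 0.6396474653153045 0.0
wrist 36410 min [ 0.553 -0.247  0.037] max [ 0.653 -0.173  0.057] [(14916, [-0.0, -0.05999999865889549, 0.9900000095367432]), (933, [0.07999999821186066, -0.07000000029802322, -0.9700000286102295]), (8123, [0.03999999910593033, 0.12999999523162842, 0.9700000286102295])]
top 166 min [ 0.583 -0.208  0.008] max [ 0.649 -0.174  0.061] []
scene 952 min [ 0.542 -0.254  0.006] max [ 0.653 -0.173  0.093] [(35, [0.8500000238418579, 0.07000000029802322, 0.3799999952316284]), (198, [0.05999999865889549, -0.09000000357627869, 0.9700000286102295]), (127, [0.25, -0.8999999761581421, 0.1899999976158142])]
```

>>> move_arm(commands=[[[0,0,-0.2,0,0.65],[0,0,-0.2,0,0.65],[0,0,0,0,0.3],[0,0,0,0,0.3],[0,0,0,0,0.3],[0,0,0.2,0,0.3],[0,0,0.2,0,0.3],[0,0,0,0,0.632]]])

```text
time: 8.13
eef_pos: [0.5556, -0.2208, 0.0434]
orientation: [179.9, -0.2, 13.6]
force: [0.0, 0.4, -2.0]
finger_gap: 0.628
grip_force: 22.1
```

>>> move_arm(commands=[[[0,0,0,0,0.633],[0,0,0,0,0.633],[0,0,0,0,0.633]]])

```text
time: 8.38
eef_pos: [0.5547, -0.2204, 0.0417]
orientation: [180.0, -0.0, 13.6]
force: [1.3, 0.9, -0.1]
finger_gap: 0.634
grip_force: 0.1
```

>>> move_arm(commands=[[[0,0,0,0,0.6335],[0,0,0,0,0.6335],[0,0,0,0,0.6335]]])

```text
time: 8.63
eef_pos: [0.5546, -0.2204, 0.0414]
orientation: [180.0, -0.0, 13.6]
force: [0.7, -0.3, -0.6]
finger_gap: 0.631
grip_force: 0.0
```

```bash
python3 tilt.py
```

```text
[ 0.5546 -0.2204  0.0414] [ 0.7 -0.3 -0.6] 0.6310632465232695 0.0
wrist 36310 min [ 0.549 -0.247  0.036] max [ 0.65  -0.174  0.057] [(18144, [-0.019999999552965164, 0.029999999329447746, 0.9900000095367432]), (881, [0.07000000029802322, -0.07999999821186066, -0.9700000286102295]), (5470, [0.12999999523162842, -0.10000000149011612, 0.949999988079071])]
top 154 min [ 0.583 -0.208  0.008] max [ 0.645 -0.175  0.06 ] []
scene 936 min [ 0.541 -0.253  0.006] max [ 0.651 -0.178  0.094] [(152, [0.05000000074505806, -0.10999999940395355, 0.9700000286102295]), (125, [0.25, -0.9100000262260437, 0.14000000059604645]), (9, [0.7799999713897705, 0.4099999964237213, 0.33000001311302185])]
```

>>> move_arm(commands=[[[0,0,-0.2,0,0.66],[0,0,-0.2,0,0.66],[0,0,0,0,0.3],[0,0,0,0,0.3],[0,0,0,0,0.3],[0,0,0,0,0.3],[0,0,1,0,0.3],[0,0,1,0,0.3]]], newtons=20)

```text
time: 9.45
eef_pos: [0.5523, -0.2194, 0.1034]
orientation: [-179.7, 0.4, 13.6]
force: [1.5, -0.2, -3.3]
finger_gap: 0.631
grip_force: 23.6
```

>>> move_arm(commands=[[[0,0,1,0,0.3],[0,0,0,0,0.3],[0,0,-1,0,0.3],[0,0,1,0,0.3],[0,0,-1,0,0.3],[0,0,1,0,0.3],[0,0,0,0,0.3]]])

```text
time: 10.03
eef_pos: [0.5547, -0.2204, 0.1441]
orientation: [-179.9, 0.1, 13.6]
force: [2.0, -1.3, 0.9]
finger_gap: 0.63
grip_force: 24.5
```

```bash
python3 tilt.py
```

```text
[ 0.5547 -0.2204  0.1441] [ 2.  -1.3  0.9] 0.6297936322662542 24.5
wrist 46803 min [ 0.552 -0.249  0.15 ] max [ 0.651 -0.173  0.176] [(10718, [0.07999999821186066, 0.1599999964237213, 0.9599999785423279]), (1140, [0.20999999344348907, -0.20999999344348907, -0.8600000143051147]), (19941, [0.05000000074505806, -0.05999999865889549, 0.9800000190734863])]
top 199 min [ 0.585 -0.209  0.117] max [ 0.647 -0.174  0.178] []
scene 1037 min [ 0.553 -0.254  0.118] max [ 0.651 -0.178  0.179] [(113, [0.14000000059604645, -0.11999999731779099, 0.9399999976158142]), (203, [0.25999999046325684, -0.9200000166893005, 0.14000000059604645]), (46, [0.8999999761581421, 0.05000000074505806, 0.2199999988079071])]
```

The shaking barely tilted it, because the full pad patch holds too much torque. I'll lay it down again and grip just the top corner beside the cork, so a small pad patch lets it pivot.

>>> move_arm(commands=[[[0,0,-0.7,0,0.3],[0,0,-0.8,0,0.3],[0,0,-0.7,0,0.3],[0,0,-0.3,0,0.3],[0,0,-0.2,0,0.3],[0,0,-0.15,0,0.3],[0,0,-0.08,0,0.3],[0,0,0,0,0.3]]])

```text
time: 10.85
eef_pos: [0.5549, -0.2206, 0.0289]
orientation: [179.9, -0.1, 13.6]
force: [-0.1, 0.6, -2.9]
finger_gap: 0.634
grip_force: 24.4
```

>>> move_arm(commands=[[[0,0,0,0,0.8],[0,0,0,0,0.8],[0,0,0,0,0.8],[-0.13,-0.03,0.4,0,0.8],[-0.13,-0.03,0.35,0,0.8],[0,0,0,0,0.8],[0,0,0,0,0.8]]])

```text
time: 11.43
eef_pos: [0.5448, -0.2232, 0.0596]
orientation: [179.9, -0.2, 13.6]
force: [0.1, -0.3, -0.3]
finger_gap: 0.796
grip_force: 0.0
```

Run:
```python
from h import *
s=robot.get_state();print(s['eef_pos'],s['force'],s['finger_gap'])
c=cam('wrist');save(c,'w2.png');P=cloud(c)
hsv=cv2.cvtColor(c['pixels'],cv2.COLOR_RGB2HSV)
m=(P[...,2]>.04)&(P[...,2]<.07)&(hsv[...,1]<70)&(hsv[...,2]>110)&(abs(P[...,0]-.58)<.1)&(abs(P[...,1]+.21)<.1)
Q=P[m];r=cv2.minAreaRect((Q[:,:2]*1000).astype(np.float32))
print(len(Q),np.percentile(Q[:,2],[5,50,95]).round(4),r,cv2.boxPoints(r).round(0).tolist())
```

```text
[ 0.54476401 -0.22322971  0.05961455] [ 0.08166284 -0.33778942 -0.28599999] 0.7963503397388438
31218 [0.0528 0.0542 0.0553] ((593.39697265625, -211.0888671875), (104.662109375, 54.0624885559082), 13.575974464416504) [[536.0, -197.0], [549.0, -250.0], [651.0, -225.0], [638.0, -173.0]]
```

View pics/w2.png

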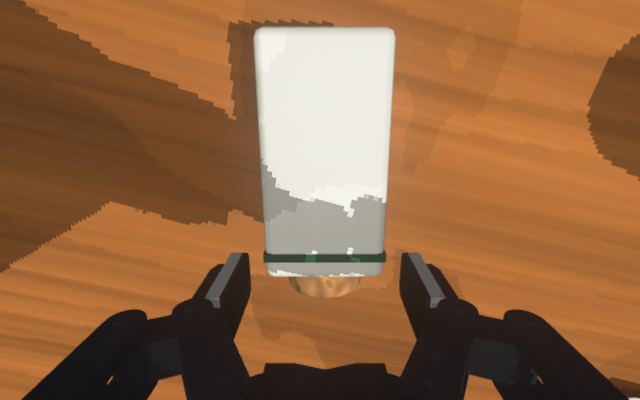

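The wrist view shows the canister at (325,150), with the pads beside the green line and cork end (row 257 to 275). The fingers now sit high and near the end, so I'll shift slightly, pinch the corner and lift.

>>> move_arm(commands=[[[-0.085,-0.02,-0.12,0,0.8],[0,0,0,0,0.3],[0,0,0,0,0.3],[0,0,0,0,0.3],[0,0,0,0,0.3],[0,0,0,0,0.3],[0,0,0.1,0,0.3],[0,0,0.3,0,0.3]]], newtons=20)

```text
time: 12.15
eef_pos: [0.5395, -0.223, 0.0678]
orientation: [-179.9, 0.2, 13.6]
force: [1.0, 0.5, -2.6]
finger_gap: 0.621
grip_force: 21.9
```

>>> move_arm(commands=[[[0,0,0.4,0,0.3],[0,0,0.4,0,0.3],[0,0,0,0,0.3],[0,0,0,0,0.3]]])

```text
time: 12.48
eef_pos: [0.5411, -0.2237, 0.1019]
orientation: [179.9, -0.1, 13.6]
force: [-0.7, 0.4, -1.6]
finger_gap: 0.625
grip_force: 21.9
```

```bash
python3 tilt.py
```

```text
[ 0.5411 -0.2237  0.1019] [-0.7  0.4 -1.6] 0.6245215268204708 21.9
wrist 33080 min [ 0.551 -0.246  0.096] max [ 0.651 -0.175  0.105] [(11798, [0.07999999821186066, -0.05000000074505806, 0.9800000190734863]), (842, [0.12999999523162842, -0.1599999964237213, -0.9200000166893005]), (8976, [-0.009999999776482582, 0.10999999940395355, 0.9800000190734863])]
top 272 min [ 0.569 -0.222  0.053] max [ 0.646 -0.175  0.106] []
scene 1061 min [ 0.539 -0.257  0.046] max [ 0.649 -0.178  0.125] [(136, [0.25999999046325684, -0.8999999761581421, 0.15000000596046448]), (232, [0.10999999940395355, -0.09000000357627869, 0.9700000286102295]), (40, [0.8999999761581421, 0.1599999964237213, 0.23999999463558197])]
```

The tilt is still small. I'll go low (bottom about 10 mm up) and ease the grip in fine steps while watching the force, so that it pivots before it slips.

>>> move_arm(commands=[[[0,0,-0.3,0,0.3],[0,0,-0.35,0,0.3],[0,0,-0.2,0,0.3],[0,0,0,0,0.62],[0,0,0,0,0.628],[0,0,0,0,0.63],[0,0,0,0,0.63]]])

```text
time: 13.22
eef_pos: [0.5414, -0.2238, 0.0681]
orientation: [179.9, -0.1, 13.6]
force: [-0.2, -0.2, -1.3]
finger_gap: 0.626
grip_force: 5.0
```

>>> move_arm(commands=[[[0,0,0,0,0.631],[0,0,0,0,0.631],[0,0,0,0,0.631]]])

```text
time: 13.47
eef_pos: [0.5411, -0.2238, 0.0679]
orientation: [179.9, -0.1, 13.6]
force: [0.6, -0.8, -2.5]
finger_gap: 0.63
grip_force: 2.9
```

>>> move_arm(commands=[[[0,0,0,0,0.6315],[0,0,0,0,0.6315],[0,0,0,0,0.6315]]])

```text
time: 13.72
eef_pos: [0.5408, -0.2237, 0.0675]
orientation: [180.0, -0.0, 13.6]
force: [1.4, -0.9, -1.5]
finger_gap: 0.63
grip_force: 2.1
```

```bash
cat > tl.py <<'E'
from h import *
s=robot.get_state();e=s['eef_pos'];print(e.round(4),s['force'].round(1),round(s['finger_gap'],4),round(s['grip_force'],1))
a=np.array([.972,.236]);b=np.array([-.236,.972])
for n in('wrist','scene'):
    c=cam(n);P=cloud(c);hsv=cv2.cvtColor(c['pixels'],cv2.COLOR_RGB2HSV)
    d=P[...,:2]-e[:2];x=d@a;y=d@b
    m=(hsv[...,1]<60)&(hsv[...,2]>100)&(x>-.04)&(x<.14)&(abs(y)<.022)&(P[...,2]>.006)&(P[...,2]<.25)
    X=x[m]*1000;Z=P[...,2][m]*1000
    if len(X)<50: print(n,'few');continue
    q=[(int(k),int(np.percentile(Z[(X>=k)&(X<k+10)],95)),int(np.percentile(Z[(X>=k)&(X<k+10)],5))) for k in range(-40,140,10) if ((X>=k)&(X<k+10)).sum()>8]
    print(n,'(x,zhi,zlo)',q)
E
python3 tl.py
```

```text
[ 0.5408 -0.2237  0.0675] [ 1.4 -0.9 -1.5] 0.6302 2.1
wrist (x,zhi,zlo) [(0, 69, 67), (10, 69, 66), (20, 67, 65), (30, 66, 63), (40, 64, 62), (50, 62, 60), (60, 61, 58), (70, 59, 57), (80, 58, 55), (90, 56, 54), (100, 55, 51)]
scene (x,zhi,zlo) [(0, 70, 66), (10, 70, 64), (20, 231, 64), (30, 66, 62), (40, 65, 60), (50, 63, 58), (60, 62, 57), (70, 60, 55), (80, 58, 54), (90, 56, 8), (100, 55, 25)]
```

It works: the top face now slopes 8 degrees with the bottom on the table. I'll continue along the arc with this light grip.

>>> move_arm(commands=[[[0.065,0.016,0.1,0,0.6315],[0.065,0.016,0.1,0,0.6315],[0.07,0.017,0.1,0,0.6315],[0.07,0.017,0.1,0,0.6315],[0,0,0,0,0.6315]]])

```text
time: 14.23
eef_pos: [0.5526, -0.221, 0.0846]
orientation: [179.9, -0.1, 13.6]
force: [0.3, -0.1, -1.6]
finger_gap: 0.63
grip_force: 1.7
```

```bash
python3 tl.py
```

```text
[ 0.5526 -0.221   0.0846] [ 0.3 -0.1 -1.6] 0.6303 1.7
wrist (x,zhi,zlo) [(0, 85, 83), (10, 84, 80), (20, 81, 77), (30, 77, 73), (40, 73, 70), (50, 70, 66), (60, 66, 62), (70, 63, 59), (80, 59, 55), (90, 56, 52), (100, 52, 49)]
scene (x,zhi,zlo) [(0, 86, 82), (10, 83, 78), (20, 247, 75), (30, 77, 71), (40, 74, 68), (50, 70, 64), (60, 66, 61), (70, 63, 57), (80, 60, 12), (90, 55, 28)]
```

>>> move_arm(commands=[[[0.07,0.017,0.07,0,0.6315],[0.07,0.017,0.065,0,0.6315],[0.075,0.018,0.06,0,0.6315],[0.075,0.018,0.06,0,0.6315],[0.08,0.019,0.055,0,0.6315],[0.08,0.019,0.055,0,0.6315],[0.08,0.02,0.05,0,0.6315],[0.08,0.02,0.05,0,0.6315]]])

```text
time: 15.0
eef_pos: [0.5763, -0.2149, 0.1022]
orientation: [180.0, -0.0, 13.6]
force: [-1.0, -1.1, 0.7]
finger_gap: 0.63
grip_force: 1.9
```

```bash
python3 tl.py
```

```text
[ 0.5763 -0.2149  0.1022] [-1.  -1.1  0.7] 0.6297 1.9
wrist (x,zhi,zlo) [(-20, 80, 74), (-10, 96, 82), (0, 103, 100), (10, 101, 94), (20, 94, 87), (30, 87, 80), (40, 80, 73), (50, 73, 66), (60, 66, 59), (70, 59, 52), (80, 52, 45)]
scene (x,zhi,zlo) [(0, 105, 100), (10, 101, 92), (20, 94, 86), (30, 87, 78), (40, 80, 71), (50, 72, 63), (60, 65, 57), (70, 59, 49), (80, 51, 42)]
```

>>> move_arm(commands=[[[0.15,0.036,0.08,0,0.6315],[0.155,0.037,0.07,0,0.6315],[0.155,0.038,0.06,0,0.6315],[0.16,0.039,0.05,0,0.6315],[0.16,0.04,0.04,0,0.6315],[0.165,0.04,0.025,0,0.6315],[0.165,0.04,0.015,0,0.6315],[0.165,0.04,0.005,0,0.6315]]])

```text
time: 15.77
eef_pos: [0.6279, -0.2025, 0.1161]
orientation: [180.0, -0.1, 13.6]
force: [-0.4, -1.2, 0.8]
finger_gap: 0.631
grip_force: 2.3
```

```bash
python3 tl.py
```

```text
[ 0.6279 -0.2025  0.1161] [-0.4 -1.2  0.8] 0.6309 2.3
wrist (x,zhi,zlo) [(-30, 104, 101), (-20, 109, 104), (-10, 114, 109), (0, 117, 113), (10, 113, 94), (20, 93, 75), (30, 73, 56), (40, 54, 36), (50, 35, 27)]
scene (x,zhi,zlo) [(0, 117, 112), (10, 113, 91), (20, 92, 72), (30, 71, 50), (40, 49, 31), (50, 33, 25)]
```

Tilt is 63 degrees and tracking the arc, so I'll finish it with slower rows.

>>> move_arm(commands=[[[0.15,0.036,-0.003,0,0.631],[0.15,0.036,-0.01,0,0.631],[0.15,0.036,-0.02,0,0.631],[0.15,0.036,-0.03,0,0.631],[0.15,0.036,-0.037,0,0.631],[0.145,0.035,-0.045,0,0.631],[0.14,0.034,-0.05,0,0.631],[0,0,0,0,0.631]]])

```text
time: 16.53
eef_pos: [0.6697, -0.1923, 0.1074]
orientation: [180.0, -0.1, 13.6]
force: [1.9, -1.6, 2.3]
finger_gap: 0.628
grip_force: 2.9
```

```bash
python3 tl.py
```

```text
[ 0.6697 -0.1923  0.1074] [ 1.9 -1.6  2.3] 0.6281 2.9
wrist (x,zhi,zlo) [(-40, 106, 104), (-30, 120, 105), (-20, 107, 105), (-10, 108, 106), (0, 109, 106), (10, 105, 17)]
scene (x,zhi,zlo) [(-10, 111, 105), (0, 109, 80), (10, 82, 12)]
```

>>> move_arm(commands=[[[0.07,0.017,-0.03,0,0.631],[0.05,0.012,-0.02,0,0.631],[0,0,0,0,0.631],[0,0,0,0,0.64],[0,0,0,0,0.66],[0,0,0,0,0.85],[0,0,0,0,1],[0,0,0,0,1]]])

```text
time: 17.3
eef_pos: [0.6726, -0.1913, 0.1057]
orientation: [-180.0, 0.0, 13.6]
force: [0.2, 0.6, -0.0]
finger_gap: 0.999
grip_force: 0.0
```

>>> move_arm(commands=[[[0,0,0,0,1],[0,0,0.5,0,1],[0,0,1,0,1],[0,0,1,0,1],[0,0,0.5,0,1],[0,0,0,0,1]]])

```text
time: 17.8
eef_pos: [0.6755, -0.1921, 0.233]
orientation: [179.6, -0.6, 13.6]
force: [0.5, -1.4, 0.2]
finger_gap: 0.999
grip_force: 0.0
```

```bash
cat > w.py <<'E'
from h import *
import sys
s=robot.get_state();print(s['eef_pos'].round(4),s['orientation'].round(1),s['force'].round(1),round(s['finger_gap'],4),s['time'])
c=cam('wrist');save(c,sys.argv[1]);P=cloud(c);e=s['eef_pos']
hsv=cv2.cvtColor(c['pixels'],cv2.COLOR_RGB2HSV)
zb=float(sys.argv[2]) # expected body top height
near=np.hypot(P[...,0]-e[0],P[...,1]-e[1])<.09
m=near&(abs(P[...,2]-zb)<.008);Q=P[m]
A=np.c_[Q[:,:2]-Q[:,:2].mean(0),np.ones(len(Q))];k=np.linalg.lstsq(A,Q[:,2],rcond=None)[0]
r=cv2.minAreaRect((Q[:,:2]*1000).astype(np.float32))
print('body top',len(Q),'z',np.median(Q[:,2]).round(4),'slope',k[:2].round(3),r)
m=near&(abs(P[...,2]-zb-.015)<.005);Q=P[m]
print('cork',len(Q),np.median(Q[:,2]).round(4),cv2.minEnclosingCircle((Q[:,:2]*1000).astype(np.float32)))
E
python3 w.py w3.png .105
```

```text
[ 0.6755 -0.1921  0.233 ] [179.6  -0.6  13.6] [ 0.5 -1.4  0.2] 0.9987 17.8
body top 2107 z 0.1049 slope [-0.014 -0.001] ((662.17578125, -194.8671417236328), (53.521331787109375, 54.262569427490234), 14.056829452514648)
cork 1956 0.1201 ((661.7091674804688, -194.8362274169922), 19.91663360595703)
```

View pics/w3.png

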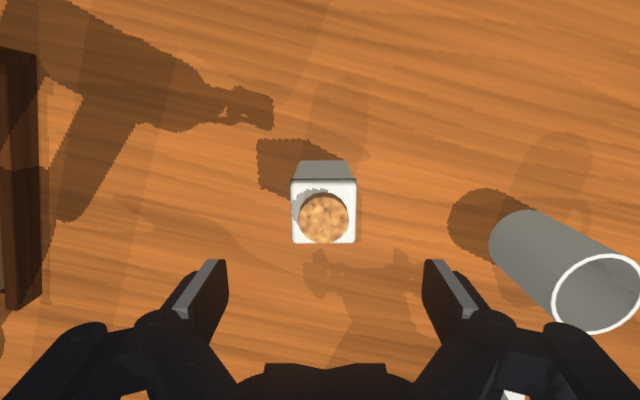

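The wrist view shows the canister standing upright with its cork at (323,215). The body top is level at 0.105 and the centre is (0.662, -0.195), so step 1 is done. Next I'll regrip it centred and lift.

>>> move_arm(commands=[[[-0.3,-0.08,0,0,1],[0,0,0,0,1],[0,0,-0.8,0,1],[0,0,-0.8,0,1],[0,0,-0.8,0,1],[0,0,-0.8,0,1],[0,0,-0.4,0,1],[0,0,-0.24,0,1]]])

```text
time: 18.52
eef_pos: [0.6587, -0.1938, 0.0674]
orientation: [-179.8, 0.4, 13.6]
force: [0.2, 0.7, 0.2]
finger_gap: 1.0
grip_force: 0.0
```

>>> move_arm(commands=[[[0,0,0,0,0.3],[0,0,0,0,0.3],[0,0,0,0,0.3],[0,0,0,0,0.3],[0,0,0,0,0.3],[0,0,0,0,0.3],[0,0,0.15,0,0.3],[0,0,0.3,0,0.3]]], newtons=30)

```text
time: 19.18
eef_pos: [0.6598, -0.1943, 0.0894]
orientation: [-179.9, 0.2, 13.6]
force: [0.6, 0.6, -2.3]
finger_gap: 0.629
grip_force: 32.8
```

>>> move_arm(commands=[[[0,0,0.5,0,0.3],[0,0,0.8,0,0.3],[0,0,0.8,0,0.3],[0,0,0.4,0,0.3],[0,0,0,0,0.3]]])

```text
time: 19.6
eef_pos: [0.6634, -0.1954, 0.1969]
orientation: [179.7, -0.5, 13.6]
force: [0.9, -0.5, -2.3]
finger_gap: 0.628
grip_force: 32.9
```

```bash
cat > tray.py <<'E'
from h import *
for n in('top','scene'):
    c=cam(n);P=cloud(c);X,Y,Z=P[...,0]*1000,P[...,1]*1000,P[...,2]*1000
    hsv=cv2.cvtColor(c['pixels'],cv2.COLOR_RGB2HSV)
    f=lambda m:(int(m.sum()),np.round([np.percentile(X[m],[2,50,98]),np.percentile(Y[m],[2,50,98])],0).tolist(),round(float(np.median(Z[m])),1)) if m.sum()>5 else None
    R=(X>430)&(X<735)&(Y>95)&(Y<285)
    light=(hsv[...,2]>140)&R
    print(n,'board top',f(light&(Z>66)&(Z<85)&(X<560)))
    print(' board',f(light&(Z>45)&(Z<85)&(X<560)))
    print(' floor',f(light&(Z>18)&(Z<27)),' edging',f(light&(Z>27.5)&(Z<36)))
    m=R&(Z>30)&(Z<42)&(hsv[...,2]<140);print(' rails',f(m),cv2.minAreaRect(np.c_[X[m],Y[m]].astype(np.float32)))
    m=R&(Z>50)&(Z<65)&(X>650);print(' backwall',f(m))
E
python3 tray.py
```

```text
top board top (40, [[463.0, 469.0, 472.0], [214.0, 228.0, 242.0]], 73.9)
 board (40, [[463.0, 469.0, 472.0], [214.0, 228.0, 242.0]], 73.9)
 floor (583, [[497.0, 572.0, 613.0], [176.0, 217.0, 242.0]], 22.9)  edging (191, [[481.0, 581.0, 622.0], [135.0, 232.0, 253.0]], 30.4)
 rails (945, [[448.0, 570.0, 708.0], [109.0, 169.0, 269.0]], 35.7) ((575.625, 189.85293579101562), (268.27911376953125, 159.18186950683594), 1.25111722946167)
 backwall (269, [[706.0, 713.0, 722.0], [115.0, 186.0, 268.0]], 59.0)
scene board top (74, [[460.0, 469.0, 475.0], [131.0, 187.0, 242.0]], 74.4)
 board (74, [[460.0, 469.0, 475.0], [131.0, 187.0, 242.0]], 74.4)
 floor (648, [[477.0, 546.0, 609.0], [145.0, 195.0, 251.0]], 23.3)  edging (171, [[482.0, 577.0, 673.0], [129.0, 232.0, 269.0]], 30.6)
 rails (581, [[466.0, 591.0, 722.0], [106.0, 125.0, 265.0]], 35.2) ((588.7245483398438, 186.19155883789062), (268.5552978515625, 164.7185516357422), 1.0066485404968262)
 backwall (188, [[707.0, 717.0, 723.0], [110.0, 178.0, 266.0]], 59.0)
```

>>> move_arm(commands=[[[-0.1,0.4,0,-0.3,0.3],[-0.25,0.8,0,-0.4,0.3],[-0.25,0.8,0,-0.4,0.3],[-0.25,0.8,0,-0.4,0.3],[-0.25,0.8,0,-0.4,0.3],[-0.25,0.8,0,-0.4,0.3],[-0.25,0.8,0,-0.4,0.3],[-0.25,0.8,0,0,0.3]]])

```text
time: 20.37
eef_pos: [0.5849, 0.0466, 0.188]
orientation: [180.0, 0.3, 1.1]
force: [0.3, 0.3, -2.9]
finger_gap: 0.63
grip_force: 32.9
```

>>> move_arm(commands=[[[-0.25,0.8,0,0,0.3],[-0.25,0.8,0,0,0.3],[-0.25,0.8,0,0,0.3],[-0.25,0.6,0,0,0.3],[-0.15,0.4,0,0,0.3],[0,0,0,0,0.3],[0,0,0,0,0.3],[0,0,0,0,0.3]]])

```text
time: 21.03
eef_pos: [0.5405, 0.1806, 0.189]
orientation: [179.9, 0.1, 1.2]
force: [-0.1, 0.3, -2.0]
finger_gap: 0.628
grip_force: 32.9
```

Run:
```python
from h import *
s=robot.get_state();e=s['eef_pos'];print(e.round(4),s['orientation'].round(1),s['force'].round(1))
for n in('scene','top','wrist'):
    c=cam(n);P=cloud(c);hsv=cv2.cvtColor(c['pixels'],cv2.COLOR_RGB2HSV);P=P*1000
    m=(hsv[...,1]<60)&(hsv[...,2]>90)&(abs(P[...,0]-e[0]*1000)<60)&(abs(P[...,1]-e[1]*1000)<60)&(P[...,2]>90)&(P[...,2]<250)
    k,l,st,_=cv2.connectedComponentsWithStats(m.astype(np.uint8));M=l==1+st[1:,4].argmax()
    print(n,M.sum(),np.percentile(P[M],[1,50,99],axis=0).round(0).tolist())
    if n=='scene': save(c,'s4.png')
```

```text
[0.5405 0.1806 0.189 ] [1.799e+02 1.000e-01 1.200e+00] [-0.1  0.3 -2. ]
scene 547 [[515.0, 146.0, 119.0], [560.0, 154.0, 166.0], [567.0, 202.0, 221.0]]
top 74 [[512.0, 165.0, 194.0], [516.0, 186.0, 219.0], [525.0, 205.0, 228.0]]
wrist 9783 [[529.0, 148.0, 202.0], [561.0, 181.0, 221.0], [568.0, 213.0, 222.0]]
```

View pics/s4.png

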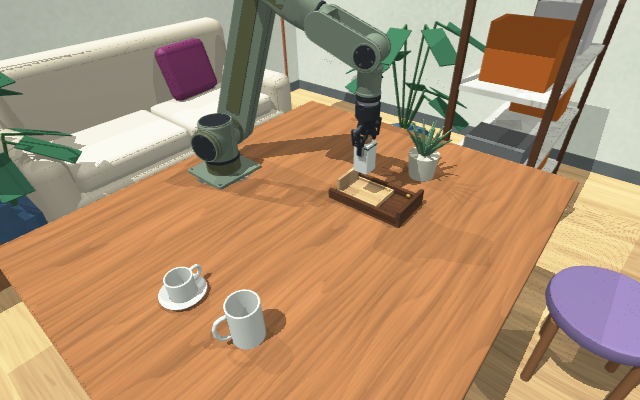

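The scene view shows the canister held upright above the tray at (365,158), with the agave clear to its right. I'll correct by +2 mm in x and +7.5 mm in y, then lower 93 mm.

>>> move_arm(commands=[[[0.05,0.19,0,0,0.3],[0,0,-0.4,0,0.3],[0,0,-0.5,0,0.3],[0,0,-0.5,0,0.3],[0,0,-0.4,0,0.3],[0,0,-0.25,0,0.3],[0,0,-0.1,0,0.3],[0,0,0,0,0.3]]])

```text
time: 21.85
eef_pos: [0.543, 0.1888, 0.1036]
orientation: [180.0, 0.1, 1.2]
force: [0.5, 0.1, -2.1]
finger_gap: 0.628
grip_force: 33.0
```

>>> move_arm(commands=[[[0,0,-0.04,0,0.3],[0,0,-0.04,0,0.3],[0,0,-0.04,0,0.3],[0,0,0,0,0.3],[0,0,0,0,0.3]]])

```text
time: 22.27
eef_pos: [0.5432, 0.189, 0.0999]
orientation: [-180.0, -0.0, 1.2]
force: [0.3, -0.2, -3.0]
finger_gap: 0.627
grip_force: 33.0
```

>>> move_arm(commands=[[[0,0,-0.04,0,0.3],[0,0,-0.03,0,0.3],[0,0,-0.03,0,0.3],[0,0,0,0,0.3],[0,0,0,0,0.3]]])

```text
time: 22.68
eef_pos: [0.5436, 0.189, 0.0965]
orientation: [-180.0, -0.1, 1.2]
force: [-0.2, 0.1, 5.5]
finger_gap: 0.63
grip_force: 33.8
```

>>> move_arm(commands=[[[0,0,0,0,0.64],[0,0,0,0,0.66],[0,0,0,0,0.85],[0,0,0,0,1],[0,0,0,0,1],[0,0,0,0,1],[0,0,0,0,1]]])

```text
time: 23.27
eef_pos: [0.543, 0.1889, 0.0954]
orientation: [180.0, 0.0, 1.2]
force: [-0.0, 0.2, -0.9]
finger_gap: 1.005
grip_force: 0.0
```

>>> move_arm(commands=[[[0,0,0.5,0,1],[0,0,0.9,0,1],[0,0,0.9,0,1],[0,0,0.7,0,1],[0,0,0,0,1],[0,0,0,0,1]]])

```text
time: 23.77
eef_pos: [0.5438, 0.1892, 0.2175]
orientation: [-179.9, -0.2, 1.2]
force: [-0.9, 0.3, -0.3]
finger_gap: 1.001
grip_force: 0.0
```

```bash
python3 w.py w5.png .128; python3 tray.py
```

```text
[0.5438 0.1892 0.2175] [-179.9   -0.2    1.2] [-0.9  0.3 -0.3] 1.0009 23.7667
body top 2869 z 0.1279 slope [-0.013 -0.001] ((543.7086791992188, 189.4902801513672), (53.628807067871094, 54.031002044677734), 1.381852149963379)
cork 2749 0.1431 ((543.2623901367188, 189.54124450683594), 20.013351440429688)
top board top (9, [[466.0, 469.0, 473.0], [131.0, 134.0, 138.0]], 75.1)
 board (12, [[466.0, 471.0, 555.0], [130.0, 135.0, 161.0]], 74.7)
 floor (198, [[488.0, 544.0, 608.0], [137.0, 147.0, 161.0]], 22.8)  edging (99, [[488.0, 561.0, 622.0], [131.0, 135.0, 185.0]], 30.8)
 rails (503, [[450.0, 561.0, 709.0], [109.0, 118.0, 266.0]], 35.8) ((576.0260620117188, 189.78076171875), (266.43365478515625, 159.2139434814453), 1.0791105031967163)
 backwall (166, [[707.0, 714.0, 722.0], [115.0, 158.0, 207.0]], 59.5)
scene board top (123, [[463.0, 474.0, 558.0], [129.0, 161.0, 230.0]], 74.7)
 board (191, [[463.0, 522.0, 559.0], [126.0, 160.0, 224.0]], 72.3)
 floor (359, [[480.0, 576.0, 618.0], [144.0, 177.0, 243.0]], 23.2)  edging (187, [[475.0, 570.0, 670.0], [127.0, 160.0, 267.0]], 31.1)
 rails (541, [[457.0, 607.0, 722.0], [105.0, 119.0, 265.0]], 35.3) ((583.7615966796875, 186.19235229492188), (278.3958740234375, 164.74124145507812), 1.4571287631988525)
 backwall (190, [[708.0, 717.0, 723.0], [110.0, 179.0, 265.0]], 59.0)
```

View pics/w5.png

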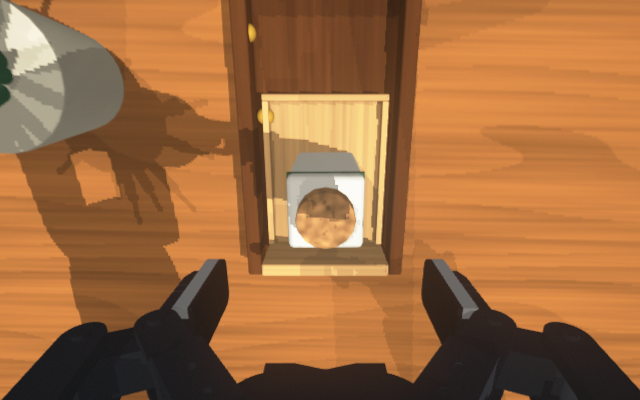

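The wrist view shows the canister upright in the tray with its cork at (325,217). It is at (0.5437, 0.1895), within about 2 mm of the middle, with its bottom on the tray floor. Now I'll go in front of the board with shut fingers.

>>> move_arm(commands=[[[-0.5,0,0,0,0.5],[-0.9,-0.02,0,0,0],[-0.9,-0.02,0,0,0],[-0.7,-0.02,0,0,0],[0,0,0,0,0],[0,0,-0.6,0,0],[0,0,-0.8,0,0],[0,0,-0.8,0,0]]])

```text
time: 24.58
eef_pos: [0.4234, 0.1866, 0.1264]
orientation: [-180.0, -0.1, 1.2]
force: [0.1, 0.5, 0.3]
finger_gap: 0.001
grip_force: 0.0
```

>>> move_arm(commands=[[[0,0,-0.8,0,0],[0,0,-0.6,0,0],[0,0,-0.3,0,0],[0,0,0,0,0],[0,0,0,0,0],[0,0,0,0,0]]])

```text
time: 25.08
eef_pos: [0.4237, 0.1867, 0.0598]
orientation: [-180.0, -0.0, 1.2]
force: [0.1, -0.9, -0.7]
finger_gap: 0.004
grip_force: 0.0
```

>>> move_arm(commands=[[[0.12,0,0,0,0],[0.14,0,0,0,0],[0.14,0,0,0,0],[0.1,0,0,0,0],[0.06,0,0,0,0],[0.06,0,0,0,0],[0.06,0,0,0,0],[0.06,0,0,0,0]]])

```text
time: 25.75
eef_pos: [0.4523, 0.1864, 0.0595]
orientation: [180.0, 0.1, 1.2]
force: [-1.5, -0.2, 0.7]
finger_gap: 0.0
grip_force: 0.8
```

>>> move_arm(commands=[[[0.07,0.001,0,0,0],[0.08,0.002,0,0,0],[0.09,0.002,0,0,0],[0.1,0.002,0,0,0],[0.1,0.002,0,0,0],[0.1,0.002,0,0,0],[0.1,0.002,0,0,0],[0.1,0.002,0,0,0]]])

```text
time: 26.42
eef_pos: [0.4826, 0.187, 0.0594]
orientation: [180.0, 0.0, 1.2]
force: [-1.8, -2.4, -0.6]
finger_gap: -0.001
grip_force: 0.9
```

>>> move_arm(commands=[[[0.1,0.002,0,0,0],[0.1,0.002,0,0,0],[0.1,0.002,0,0,0],[0.1,0.002,0,0,0],[0.1,0.002,0,0,0],[0.1,0.002,0,0,0],[0.1,0.002,0,0,0],[0.1,0.002,0,0,0]]])

```text
time: 27.08
eef_pos: [0.5141, 0.1876, 0.0594]
orientation: [180.0, 0.1, 1.2]
force: [-10.4, 0.2, 4.4]
finger_gap: -0.002
grip_force: 5.1
```

```bash
python3 w.py w6.png .128
python3 - <<'E'
from h import *
c=cam('scene');P=cloud(c)*1000;cv2.imwrite('pics/s6.png',cv2.resize(np.ascontiguousarray(c['pixels'][100:240,290:470,::-1]),None,fx=4,fy=4))
hsv=cv2.cvtColor(c['pixels'],cv2.COLOR_RGB2HSV)
m=(hsv[...,1]<60)&(hsv[...,2]>90)&(abs(P[...,0]-590)<80)&(abs(P[...,1]-188)<60)&(P[...,2]>40)&(P[...,2]<140)
print(np.percentile(P[m],[1,50,99],axis=0).round(0).tolist())
m=(hsv[...,2]>140)&(abs(P[...,1]-188)<70)&(P[...,2]>64)&(P[...,2]<80)&(abs(P[...,0]-520)<60)&(hsv[...,1]>60)
print('board',m.sum(),np.percentile(P[m],[2,50,98],axis=0).round(0).tolist())
E
```

```text
[0.5141 0.1876 0.0594] [1.8e+02 1.0e-01 1.2e+00] [-10.4   0.2   4.4] -0.0021 27.0833
body top 31808 z 0.1277 slope [0.025 0.001] ((558.2341918945312, 189.0293426513672), (85.66352844238281, 121.9172134399414), 1.3302717208862305)
cork 0 nan ((0.0, 0.0), 0.0)
[[527.0, 157.0, 42.0], [620.0, 163.0, 90.0], [633.0, 211.0, 130.0]]
board 75 [[525.0, 127.0, 66.0], [533.0, 172.0, 74.0], [538.0, 237.0, 78.0]]
  return _methods._mean(a, axis=axis, dtype=dtype,
  ret = ret.dtype.type(ret / rcount)
```

View pics/s6.png

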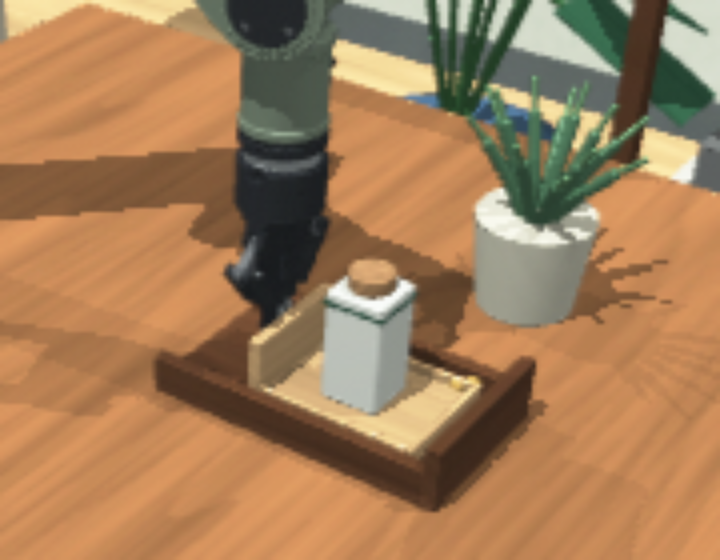

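The crop shows the canister upright in the half-closed tray at (365,340), moving with it, with the hand clear of it. The force reads 10 N, so I'll go on slowly.

>>> move_arm(commands=[[[0.05,0.001,0,0,0],[0.05,0.001,0,0,0],[0.05,0.001,0,0,0],[0.05,0.001,0,0,0],[0.05,0.001,0,0,0],[0.05,0.001,0,0,0],[0.05,0.001,0,0,0],[0.05,0.001,0,0,0]]])

```text
time: 27.85
eef_pos: [0.5289, 0.188, 0.0595]
orientation: [180.0, 0.1, 1.2]
force: [-2.7, -1.6, -0.8]
finger_gap: 0.0
grip_force: 1.3
```

>>> move_arm(commands=[[[0.05,0.001,0,0,0],[0.05,0.001,0,0,0],[0.05,0.001,0,0,0],[0.05,0.001,0,0,0]]])

```text
time: 28.18
eef_pos: [0.5305, 0.1879, 0.0594]
orientation: [179.9, 1.0, 1.1]
force: [-25.9, 1.2, 20.3]
finger_gap: -0.003
grip_force: 13.5
```

Run:
```python
from h import *
s=robot.get_state();print(s['eef_pos'],s['force'],s['joints'].round(1))
c=cam('scene');P=cloud(c)*1000
cv2.imwrite('pics/s7.png',cv2.resize(np.ascontiguousarray(c['pixels'][130:230,310:440,::-1]),None,fx=5.5,fy=5.5))
hsv=cv2.cvtColor(c['pixels'],cv2.COLOR_RGB2HSV)
m=(hsv[...,1]<60)&(hsv[...,2]>90)&(abs(P[...,0]-600)<80)&(abs(P[...,1]-188)<60)&(P[...,2]>40)&(P[...,2]<140)
print(np.percentile(P[m],[1,50,99],axis=0).round(0).tolist())
m=(hsv[...,2]>140)&(abs(P[...,1]-188)<70)&(P[...,2]>64)&(P[...,2]<80)&(abs(P[...,0]-540)<60)&(hsv[...,1]>60)
print('board',m.sum(),np.percentile(P[m],[2,50,98],axis=0).round(0).tolist())
m=(hsv[...,2]>120)&(abs(P[...,1]-188)<60)&(P[...,2]>18)&(P[...,2]<35)&(abs(P[...,0]-660)<70)&(hsv[...,1]>60)&(hsv[...,1]<150)
print('tray far',m.sum(),np.percentile(P[m],[2,50,98],axis=0).round(0).tolist())
m=(P[...,2]>105)&(P[...,2]<135)&(abs(P[...,1]-188)<80)&(abs(P[...,0]-550)<80)&(hsv[...,2]<90)
print('hand',m.sum(),np.percentile(P[m],[2,50,98],axis=0).round(0).tolist())
```

```text
[0.53046621 0.18791165 0.05940838] [-25.91280317   1.23854807  20.31515394] [ 18.2  27.9 104.5   0.3  48.6 106.9]
[[542.0, 157.0, 42.0], [635.0, 163.0, 90.0], [650.0, 211.0, 131.0]]
board 80 [[542.0, 128.0, 65.0], [549.0, 176.0, 75.0], [554.0, 241.0, 78.0]]
tray far 355 [[594.0, 131.0, 20.0], [660.0, 176.0, 23.0], [686.0, 245.0, 33.0]]
hand 149 [[525.0, 127.0, 106.0], [543.0, 171.0, 122.0], [596.0, 238.0, 134.0]]
```

View pics/s7.png

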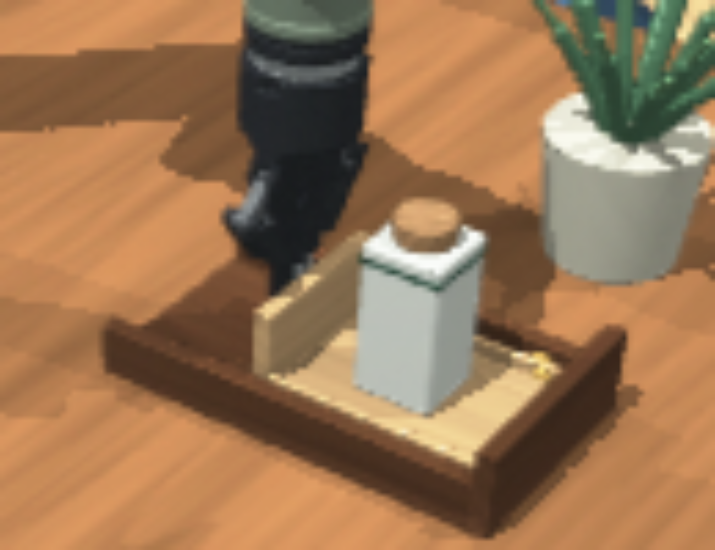

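The crop shows the tray nearly closed with the canister upright at (420,310). The board is about 81 mm in, right at the catch. I'll hold briefly and read the steady force.

>>> move_arm(commands=[[[0,0,0,0,0],[0,0,0,0,0]]])

```text
time: 28.4
eef_pos: [0.5304, 0.1879, 0.0594]
orientation: [179.9, 1.0, 1.2]
force: [-22.1, 2.2, 16.2]
finger_gap: 0.003
grip_force: 11.3
```

>>> move_arm(commands=[[[-0.2,-0.004,0,0,0],[-0.2,-0.004,0,0,0],[-0.2,-0.004,0,0,0],[0,0,0,0,0],[0,0,0,0,0]]])

```text
time: 28.82
eef_pos: [0.5147, 0.1879, 0.0598]
orientation: [-180.0, -0.1, 1.2]
force: [-0.1, 0.5, -0.8]
finger_gap: -0.0
grip_force: 0.0
```

>>> move_arm(commands=[[[0,0,-0.2,0,0],[0.15,0.003,0,0,0],[0.15,0.003,0,0,0],[0.1,0.002,0,0,0],[0.06,0.001,0.02,0,0],[0.06,0.001,0.02,0,0],[0.06,0.001,0.02,0,0]]])

```text
time: 29.4
eef_pos: [0.5303, 0.1879, 0.0515]
orientation: [179.9, 1.0, 1.1]
force: [-18.0, 6.5, -1.7]
finger_gap: 0.002
grip_force: 9.3
```

Run:
```python
from h import *
s=robot.get_state();print(s)
```

```text
{'time': 29.4, 'joints': array([ 18.22031115,  28.48019342, 104.90597416,   0.30380801,
        47.63974739, 106.91363123]), 'joint_velocities': array([-0.41639054,  1.358022  , -2.55769544,  0.97814073,  5.13101281,
       -0.99295312]), 'joint_efforts': array([ -6.69264346, -46.67068362, -26.85796559,  -2.36989349,
        -4.53231633,   0.08268315]), 'eef_pos': array([0.53032575, 0.18793282, 0.05147643]), 'orientation': array([179.91265557,   1.0461554 ,   1.09916958]), 'force': array([-18.00795988,   6.49359129,  -1.74169586]), 'wrist_torque': array([0.81555091, 2.6756448 , 0.00679452]), 'grip_force': 9.32723343372345, 'finger_gap': 0.001551423052877191}
```

The arithmetic explains it. The back wall's inner face is at x≈0.707 and the tray's far end is now at about 0.703, so the tray started about 20 mm in, the 10 N bump was the catch, and this is the stop. I'll back off, rise clear and verify.

>>> move_arm(commands=[[[-0.2,-0.004,0,0,0],[-0.4,-0.01,0,0,0],[-0.7,-0.02,0,0,0],[-0.9,-0.02,0.3,0,0],[-0.7,-0.02,0.7,0,0],[-0.5,0,0.8,0,0],[0,0,0.8,0,0],[0,0,0.8,0,0]]])

```text
time: 30.07
eef_pos: [0.4007, 0.1851, 0.1917]
orientation: [-180.0, -0.1, 1.3]
force: [0.6, -0.3, -0.2]
finger_gap: -0.001
grip_force: 0.0
```

>>> move_arm(commands=[[[-0.5,-0.6,0.5,0,0],[-0.5,-0.8,0,0,0],[0,-0.8,0,0,0],[0,-0.8,0,0,0],[0,-0.8,0,0,0],[0,-0.5,0,0,0],[0,0,0,0,0],[0,0,0,0,0]]])

```text
time: 30.73
eef_pos: [0.3622, 0.0124, 0.2104]
orientation: [-180.0, -0.1, 1.0]
force: [0.1, 0.4, 0.7]
finger_gap: -0.004
grip_force: 0.0
```

Run:
```python
from h import *
s=robot.get_state();print(s['eef_pos'].round(3),s['force'].round(1),s['time'])
for n in('top','scene'):
    c=cam(n);P=cloud(c)*1000;X,Y,Z=P[...,0],P[...,1],P[...,2];hsv=cv2.cvtColor(c['pixels'],cv2.COLOR_RGB2HSV)
    R=(X>430)&(X<735)&(Y>95)&(Y<285);L=R&(hsv[...,2]>140)
    f=lambda m:(int(m.sum()),np.percentile(P[m],[2,50,98],axis=0).round(0).tolist()) if m.sum() else None
    print(n,'board',f(L&(Z>66)&(Z<85)&(X<580)))
    print(' edging far',f(L&(Z>26)&(Z<36)&(X>640)))
    print(' wall',f(R&(Z>52)&(Z<65)&(X>680)))
    print(' body top',f(R&(abs(Z-128)<6)),' cork',f(R&(abs(Z-143)<5)))
```

```text
[0.362 0.012 0.21 ] [0.1 0.4 0.7] 30.7333
top board (154, [[543.0, 134.0, 70.0], [548.0, 188.0, 75.0], [554.0, 243.0, 80.0]])
 edging far (137, [[643.0, 134.0, 26.0], [682.0, 182.0, 30.0], [699.0, 251.0, 34.0]])
 wall (252, [[706.0, 114.0, 52.0], [713.0, 188.0, 59.0], [722.0, 268.0, 64.0]])
 body top (178, [[595.0, 164.0, 123.0], [611.0, 183.0, 127.0], [646.0, 216.0, 132.0]])  cork (149, [[603.0, 171.0, 139.0], [621.0, 190.0, 143.0], [638.0, 207.0, 147.0]])
scene board (85, [[542.0, 129.0, 70.0], [548.0, 180.0, 74.0], [555.0, 240.0, 78.0]])
 edging far (82, [[642.0, 130.0, 26.0], [663.0, 180.0, 30.0], [693.0, 255.0, 35.0]])
 wall (175, [[708.0, 111.0, 52.0], [717.0, 181.0, 59.0], [723.0, 265.0, 62.0]])
 body top (112, [[596.0, 160.0, 122.0], [635.0, 171.0, 127.0], [649.0, 210.0, 133.0]])  cork (79, [[603.0, 168.0, 138.0], [623.0, 184.0, 143.0], [640.0, 206.0, 146.0]])
```

```bash
python3 -c "
from cell import robot
print(robot.sign_off())"
```

```text
the job is handed in; nothing more can be done
None
```

I handed the job in at about 31 s: the canister stood upright on the bare table, was regripped and set upright within about 2 mm of the tray's middle, and the hand ended clear. The tray is pushed in to its stop and I take it as clicked home, because it stopped dead against a 26 N push and stayed put after I backed off. It moved only about 81 mm, so it probably started about 20 mm in; no verdict came back at hand-in, and I did not re-measure the bystanders.

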